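# Shut the marked air valve under the sliding cover

## Task

On the bench is a grey air-manifold box with a loose yellow plywood cover over its well. Push the cover by its dark batten straight back along its guides, without lifting it, until it is fully back on the rear deck and the two valves are uncovered; then push the marked handle (red with a white band) clockwise until it is fully shut, crosswise to its pipe. Leave the cover open, and leave the blue handle and the other things on the bench where they are.

Things in the scene. Friction and masses are not known exactly. Their poses are not given: they have to be found in the camera images.
- box: Fixed grey steel manifold box. Origin on the bench under the middle of its well; x points to the rear deck (the way the cover slides), y to the left, z up. Spans x -80 to 257, y -165 to 165 mm. Well inside: x -68 to 68, y -140 to 140 mm, floor at 4 mm. One valve pivot at x 35, y 60, one at x 35, y -70 mm: which is red varies. Two pipe stubs stick 34 mm out of the front at height 18 mm.
- deck (a point): Middle of the flat rear deck behind the well, 59 mm above the bench; the deck spans x 80 to 245 mm of the box. A steel stop for the cover, 72 mm high, closes its rear at x 245 mm.
- rail_left (a point): On the left side rail, beside the well's middle. Both side walls are rails 60 mm above the bench that carry the cover over well and deck; outside them run steel guide lips at |y| 157 to 165 mm of the box, 72 mm high.
- cover: Loose yellow plywood cover, 155 mm (x) by 310 mm (y), 8 mm thick, about 0.35 kg. Origin mid-underside, axes as the box's. Lies on the rails, underside 60 mm above the bench, 2 mm play to each guide lip. Closed, its origin is 0 to 15 mm behind the box origin (box x); fully back at the stop it is 167 mm behind. Sliding takes a few newtons.
- batten_front (a point): Where to push the cover: middle of the front face of the dark wooden batten that stands on it, 63 mm in front of the cover's origin and 79 mm above the bench. The batten is 16 mm thick (x), 120 mm long (y) and 22 mm high, from 68 to 90 mm above the bench.
- red_handle (a joint): Angle of the marked handle (red bar, white band near its free end), rad. 0: open, pointing from the pivot to the box's front (-x), along its pipe. Grows clockwise seen from above; 1.571: shut at its stop, pointing to the box's +y. Starts 0 to 0.25. Stays where left; about 3 N at 45 mm from the pivot moves it. Bar 14 mm wide, from 38 to 52 mm above the bench, reaching 60 mm from the pivot.
- red_pivot (a point): On the red handle's vertical pivot axis, at the handle's top face, 52 mm above the bench; axes as those of the box. Below the handle are a brass ball 26 mm wide, top 31 mm, and a 16 mm copper pipe along the box's x, top 26 mm above the bench.
- red_tip (a point): Middle of the red handle's free end, 60 mm from the pivot axis, 45 mm above the bench.
- blue_handle (a joint): Angle of the other, blue valve's handle, of the same size and working alike, starts between 0 and 0.25 rad (open). To be left alone.
- blue_pivot (a point): As red_pivot, for the blue handle.
- blue_tip (a point): As red_tip, for the blue handle.
- jar: Loose glass screw-top jar, 60 mm wide, 75 mm tall, origin under its centre; stands left of the box.
- tape: Loose roll of green tape lying flat, 90 mm wide, 25 mm high, origin under its centre; right of the box.
- screwdriver: Loose screwdriver with an orange handle, lying right of the box, beside its deck.
- glue: Loose yellow glue bottle, 56 mm wide, 150 mm tall, origin under its centre; far left on the bench.
- can: Loose blue can, 90 mm wide, 100 mm tall, origin under its centre; right on the bench.
- offcut: Loose wooden offcut 130 x 70 x 35 mm, origin under its centre; right on the bench, towards the robot.
- cup: Loose white mug, 76 mm wide, 85 mm tall, origin under its centre; left on the bench.

How it is judged:
By the outcome, as a careful person would: the job done as asked, in the order asked, and still so for the second after the job is handed in, with the robot touching nothing.
It also fails if it takes over 48 s, if anything falls off the work surface, if the arm or the gripper's body presses on something with over 40 N, if the wrist force passes 120 N, or if a joint passes its speed limit or range.

## Robot

A 6-joint arm with a two-finger parallel gripper is mounted at the origin on the work surface. World frame = base frame: x ahead of the robot, y to its left, z up, the work surface at z = 0. Lengths are in m, angles in degrees, forces in N, time in s.
With the tool pointing down it reaches from about 0.35 to 0.875 m from the base axis. Payload 4.2 kg.
Tool frame: the origin (TCP) lies midway between the tips of the shut fingers; the grasp point (between the pads) lies 19 mm behind it; z points along the fingers, y is the line along which they close (so a half turn about z gives the same grasp; the last joint's range is limited). The gripper opens to 87 mm and grips with 3 to 60 N. Pads are 19 mm wide; open, the fingers measure 117 mm over their backs; the gripper's body (75 mm by 190 mm) begins 51 mm behind the grasp point.
Start: joints at [-62.533, 22.042, 0.453, 0, -68.411, -14.817], TCP at [0.137, -0.61, 0.198] pointing down, gripper open.
Joint ranges: [-179.83, 179.83], [-69.29, 118.12], [-61.27, 80.66], [-181.25, 117.63], [-171.15, -9.14], [-177.46, 177.46]. Speed limits (degrees/s): [159.86, 159.86, 180, 180, 180, 180].

## Interface

Orientations are given as a 3x3 rotation matrix whose columns are the frame's x, y, z axes.
In Python, from station import r, cams gives the robot as it stands.
- The arm moves only by the tool play_rows, never from a script. Its argument "commands" is text: rows parted by semicolons, each of 6 numbers parted by spaces: the shift along the world's x, y, z normalised to -1 to 1, where 1 is 30 mm, then the turn, a rotation vector about the world's x, y, z normalised to -1 to 1, where 1 is 0.15 rad. A call has 1 to 20 rows; each row shifts and turns the commanded pose from where the row before left it; what a row does not reach is not made up. A row lasts 1/10 s, in which the tool goes at most 50 mm and 8.59 degrees, less where a joint would pass 70% of its speed; a pose out of reach is approached as far as the arm can. A call with a number of a shift or a turn outside -1 to 1 is refused whole. A call with a gripper value outside its range is refused whole. "grip" is the finger opening in mm, from 0 to 87, set as the call begins (left out, the last holds). The fingers move at their own pace and stop on an object; the grip force is fixed at half the most. Time passes only in rows, so rows that do not move let the fingers close. It gives the time, the measured TCP pose, the force, the opening and the grip force at its end, in the units of the state.
- r.sense(): the state, without advancing time (a new reading comes with each control period).
- cams.capture(name): name is "scene" or "top"; returns (picture, depth): 384x512x3 uint8, blue, green, red; 384x512 float32, m along the optical axis (not along the pixel's ray), 0 where there is no reading.
- cams.camera_info(name): a dict with "mtx" (3x3 intrinsics, pixels), "R" (3x3) and "t" (3): a world point X has camera coordinates R X + t. Camera axes: x right, y down, z forward; pixel columns grow to the right and rows downward; lengths in m; the calibration is good to about 2 mm. A picture is of the moment at which its call begins. camera_info takes no time and is no camera call.
- r.finish_job(): hands the job in; it is judged then, once.
The state is a dict: "time_s": time; "joints": joint angles; "joint_velocities": joint speeds; "effort": joint torques, N m; "tcp_pos": TCP position; "ee_rot": TCP orientation; "wrist_force": force on the tool from outside, world axes, zero at the start; "moment": the same for the moment, N m; "gripper_width": opening from 0.0 (shut) to 1.0 (fully open); "gripper_force": force on a finger pad.
Only numpy, scipy, OpenCV 4.12 (cv2) and the standard library are available. Lean on these libraries where they do the work, as an engineer would, in place of code of your own. Each camera call takes 0.05 s, during which the arm holds its last target. There are 200 camera calls.

## Working session

There is one attempt and no reset: what is moved stays moved. The work goes in short steps, Python scripts to look and compute and a tool call to move; the robot and the scene stay as the last step left them, time stands still between calls to the robot, and variables do not carry over. Pictures are saved under pics/ and viewed, at most 10 in all, crops included, and the job is handed in when it is done.

Besides the shell and the picture viewer there is one more tool, called by a JSON object that holds its "op" and its "data", one argument or row to a line. play_rows: Moves the arm, as the interface text tells. Scaled input: -1 to 1 covers 30 mm each way for a shift and 0.15 rad each way for a turn. Its arguments: {"type":"object","properties":{"commands":{"type":"string"},"grip":{"type":"number"}},"required":["commands"]}

```bash
mkdir -p pics; cat > h.py <<'E'
import numpy as np, cv2
from station import r, cams
def cast(name,uv,z):
    i=cams.camera_info(name);K,R,t=[np.array(i[k],float) for k in("mtx","R","t")]
    t=t.ravel();c=-R.T@t;d=R.T@np.linalg.inv(K)@np.array([uv[0],uv[1],1.]);return c+d*(z-c[2])/d[2]
def proj(name,X):
    i=cams.camera_info(name);p=np.array(i["mtx"])@(np.array(i["R"])@np.array(X)+np.ravel(i["t"]));return p[:2]/p[2]
E
python3 - <<'E'
from h import *
a,_=cams.capture("scene");b,_=cams.capture("top")
cv2.imwrite("pics/s.png",a);cv2.imwrite("pics/t.png",b)
s=r.sense();print(s["tcp_pos"],s["ee_rot"],s["time_s"])
E
```

```text
[ 0.13675998 -0.60926325  0.1971988 ] [[-9.75754621e-01 -2.18866726e-01 -5.25289369e-04]
 [-2.18867331e-01  9.75752869e-01  1.85213110e-03]
 [ 1.07182737e-04  1.92219416e-03 -9.99998147e-01]] 0.1
```

View pics/t.png

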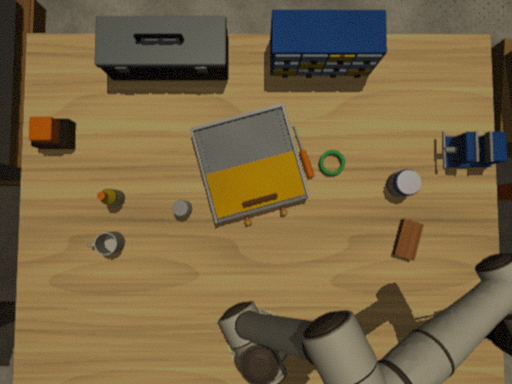

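View pics/s.png

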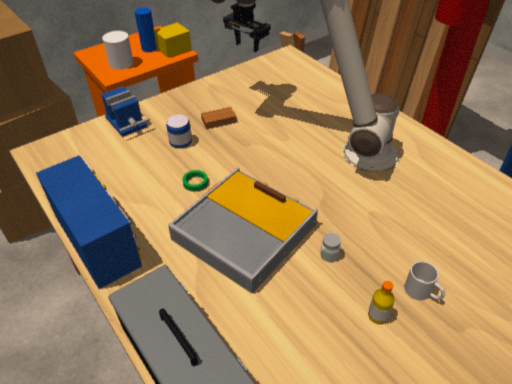

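The top view shows the yellow cover centred near (255,188) with its dark batten at (260,200), and the deck behind it. The box is turned roughly 15°. Next I measure the cover and box pose.

```bash
python3 - <<'E'
from h import *
b=cv2.imread("pics/t.png");hsv=cv2.cvtColor(b,cv2.COLOR_BGR2HSV)
m=cv2.inRange(hsv,(20,200,90),(32,255,255));m[:,:180]=0;m[:,330:]=0
m=cv2.morphologyEx(m,cv2.MORPH_CLOSE,np.ones((9,9)))
c=max(cv2.findContours(m,0,1)[0],key=cv2.contourArea)
P=np.array([cast("top",p,.068)[:2] for p in c[:,0].astype(float)],np.float32)
R=cv2.minAreaRect(P*1000);print("cover",R,cv2.boxPoints(R))
k=cv2.inRange(hsv,(0,60,0),(18,255,110));k[m==0]=0
n=[c for c in cv2.findContours(k,0,1)[0] if cv2.contourArea(c)>20]
for c in n:
    Q=np.array([cast("top",p,.09)[:2] for p in c[:,0].astype(float)],np.float32)*1000;print("batten",cv2.minAreaRect(Q),len(c))
for p in[(193,130),(282,106),(307,198),(216,224)]:print(p,cast("top",p,.072).round(3))
i=cams.camera_info("top");print(-np.array(i["R"]).T@np.ravel(i["t"]))
E
```

```text
cover ((539.0049438476562, 10.72882080078125), (151.1788330078125, 307.3464050292969), 15.256155014038086) [[ 425.6426   139.09622]
 [ 506.51614 -157.419  ]
 [ 652.3673  -117.63858]
 [ 571.4938   178.87665]]
batten ((485.0658874511719, -3.1016006469726562), (15.749765396118164, 116.26941680908203), 15.160880088806152) 73
(193, 130) [0.724 0.222 0.072]
(282, 106) [ 0.806 -0.081  0.072]
(307, 198) [ 0.491 -0.164  0.072]
(216, 224) [0.404 0.143 0.072]
[0.4267512  0.0053601  1.38269295]
```

{"op": "play_rows", "data": {
  "commands": "0.5 0.98 0 0 0 0.15;0.5 0.98 0 0 0 0.15;0.5 0.98 0 0 0 0;0.5 0.98 0 0 0 0;0.5 0.98 0 0 0 0;0.5 0.98 0 0 0 0;0.5 0.98 0 0 0 0;0.5 0.98 0 0 0 0;0.5 0.98 0 0 0 0;0.5 0.98 0 0 0 0;0.5 0.98 0 0 0 0;0.5 0.98 0 0 0 0;0.5 0.98 0 0 0 0;0.5 0.98 0 0 0 0;0.5 0.98 0 0 0 0;0.5 0.98 0 0 0 0;0.5 0.98 0 0 0 0;0.5 0.98 0 0 0 0;0.5 0.98 0 0 0 0;0.5 0.98 0 0 0 0",
  "grip": 45
}}

```text
time_s: 2.1
tcp_pos: [0.437, -0.0205, 0.1979]
ee_rot: [[-0.965, -0.263, -0.0], [-0.263, 0.965, 0.0], [0.0, 0.0, -1.0]]
wrist_force: [0.4, 0.1, -0.2]
gripper_width: 0.521
gripper_force: 0.0
```

{"op": "play_rows", "data": {
  "commands": "0 0.1 -1 0 0 0;0 0 -1 0 0 0;0 0 -1 0 0 0;0 0 -0.8 0 0 0;0 0 -0.23 0 0 0;0 0 0 0 0 0;0.48 0.13 0 0 0 0;0.39 0.105 0 0 0 0;0.19 0.05 0 0 0 0;0.19 0.05 0 0 0 0;0.29 0.08 0 0 0 0;0.29 0.08 0 0 0 0"
}}

```text
time_s: 3.3
tcp_pos: [0.4924, -0.0038, 0.0775]
ee_rot: [[-0.965, -0.263, 0.0], [-0.263, 0.965, 0.0], [-0.0, -0.0, -1.0]]
wrist_force: [0.9, -0.3, 0.1]
gripper_width: 0.516
gripper_force: 0.0
```

```bash
python3 - <<'E'
from h import *
a,_=cams.capture("scene");b,_=cams.capture("top")
x=cv2.resize(a[150:300,150:350],None,fx=2.6,fy=2.6);y=cv2.resize(b[90:240,170:330],None,fx=2.6,fy=2.6)
cv2.imwrite("pics/1.png",np.vstack([x[:,:416],y])[:, :] if 0 else np.hstack([x[:, :400],y[:, :400]]))
print(r.sense()["wrist_force"])
E
```

```text
[ 0.27016613 -0.90584232  0.08094618]
```

View pics/1.png

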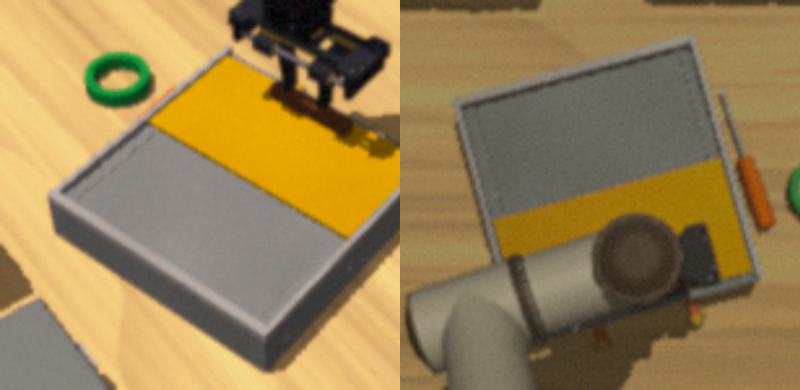

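The fingers stand at the batten's front face, seen in the left crop near (310,85), with the cover still on its rails. I'll keep pushing.

{"op": "play_rows", "data": {
  "commands": "0.29 0.08 0 0 0 0;0.29 0.08 0 0 0 0;0.29 0.08 0 0 0 0;0.29 0.08 0 0 0 0;0.29 0.08 0 0 0 0"
}}

```text
time_s: 3.9
tcp_pos: [0.5361, 0.0083, 0.0772]
ee_rot: [[-0.965, -0.263, 0.0], [-0.263, 0.965, 0.0], [-0.0, 0.0, -1.0]]
wrist_force: [0.9, 0.5, -0.2]
gripper_width: 0.516
gripper_force: 0.0
```

```bash
python3 - <<'E'
from h import *
b,_=cams.capture("top");hsv=cv2.cvtColor(b,cv2.COLOR_BGR2HSV)
for n,i in(("t",cv2.imread("pics/t.png")),("now",b)):
    h=cv2.cvtColor(i,cv2.COLOR_BGR2HSV);m=cv2.inRange(h,(20,200,90),(32,255,255));m[:,:180]=0;m[:,330:]=0
    for u in(225,240,285):
        ys=np.flatnonzero(m[:,u]);print(n,u,ys.min(),cast("top",(u,ys.min()),.068)[:2].round(3))
s=r.sense();print(s["wrist_force"],s["tcp_pos"])
E
```

```text
t 225 170 [0.587 0.113]
t 240 166 [0.6   0.062]
t 285 154 [ 0.641 -0.091]
now 225 207 [0.461 0.113]Traceback (most recent call last):
  File "<stdin>", line 6, in <module>
    return umr_minimum(a, axis, None, out, keepdims, initial, where)
ValueError: zero-size array to reduction operation minimum which has no identity
```

```bash
python3 - <<'E'
from h import *
a,_=cams.capture("scene");b,_=cams.capture("top")
x=cv2.resize(a[150:300,150:350],None,fx=2.6,fy=2.6);y=cv2.resize(b[90:240,170:330],None,fx=2.6,fy=2.6)
cv2.imwrite("pics/2.png",np.hstack([x[:, :400],y[:, :400]]))
E
```

```text
(no output)
```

View pics/2.png

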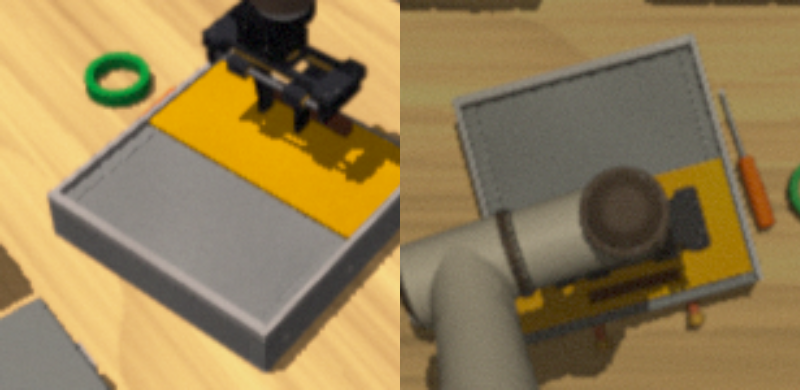

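The cover has not moved: the crop shows the batten still at (640,290), and the fingers passed over it. Opened fingers probably sit higher than the TCP given for shut fingers. I'll lift, go back, and push with the fingers shut.

{"op": "play_rows", "data": {
  "commands": "0 0 1 0 0 0;0 0 0.6 0 0 0;-0.8 -0.2 0 0 0 0;-0.8 -0.2 0 0 0 0;-0.8 -0.2 0 0 0 0;-0.8 -0.2 0 0 0 0;0 0 0 0 0 0;0 0 0 0 0 0;0 0 -0.9 0 0 0;0 0 -0.7 0 0 0;0 0 0 0 0 0;0.48 0.13 0 0 0 0;0.39 0.105 0 0 0 0;0.19 0.05 0 0 0 0;0.19 0.05 0 0 0 0;0.19 0.05 0 0 0 0;0.19 0.05 0 0 0 0",
  "grip": 0
}}

```text
time_s: 5.75
tcp_pos: [0.4885, -0.0028, 0.0774]
ee_rot: [[-0.965, -0.263, 0.0], [-0.263, 0.965, 0.0], [-0.0, 0.0, -1.0]]
wrist_force: [-0.3, 0.5, 0.0]
gripper_width: 0.004
gripper_force: 0.0
```

```bash
python3 - <<'E'
from h import *
a,d=cams.capture("scene");b,_=cams.capture("top")
x=cv2.resize(a[160:260,220:330],None,fx=3.6,fy=3.6);y=cv2.resize(b[130:230,200:310],None,fx=3.6,fy=3.6)
cv2.imwrite("pics/3.png",np.hstack([x,y]))
X=r.sense()["tcp_pos"];print(proj("scene",X),proj("scene",[.4782,-.0058,.079]),proj("scene",[.4782,-.0058,.09]))
E
```

```text
[268.96033791 192.42154228] [271.00464619 190.1497555 ] [271.05367802 187.72772245]
```

View pics/3.png

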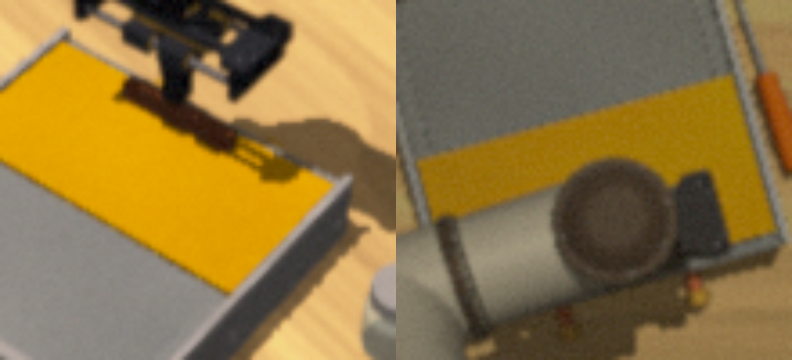

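The shut fingers now reach down in front of the batten, at crop (175,95), partly hidden by it. Continuing the push.

{"op": "play_rows", "data": {
  "commands": "0.29 0.08 0 0 0 0;0.29 0.08 0 0 0 0;0.29 0.08 0 0 0 0;0.29 0.08 0 0 0 0"
}}

```text
time_s: 6.25
tcp_pos: [0.5239, 0.007, 0.0772]
ee_rot: [[-0.965, -0.263, 0.0], [-0.263, 0.965, -0.0], [-0.0, -0.0, -1.0]]
wrist_force: [0.6, -0.0, 0.7]
gripper_width: 0.007
gripper_force: 0.0
```

```bash
python3 - <<'E'
from h import *
b,_=cams.capture("top")
for n,i in(("t",cv2.imread("pics/t.png")),("now",b)):
    h=cv2.cvtColor(i,cv2.COLOR_BGR2HSV);m=cv2.inRange(h,(18,150,40),(34,255,255));m[:110]=0
    for u in(225,240,260,285):
        ys=np.flatnonzero(m[:,u])
        if len(ys):print(n,u,ys.min(),cast("top",(u,ys.min()),.068)[:2].round(3))
s=r.sense();print(s["wrist_force"],s["tcp_pos"])
E
```

```text
t 225 169 [0.59  0.113]
t 240 165 [0.604 0.062]
t 260 160 [ 0.621 -0.006]
t 285 153 [ 0.645 -0.091]
now 225 169 [0.59  0.113]
now 240 165 [0.604 0.062]
now 260 201 [ 0.481 -0.005]
now 285 153 [ 0.645 -0.091]
[2.22546652 0.74433709 0.52639858] [0.5255893  0.0073448  0.07733998]
```

```bash
python3 - <<'E'
from h import *
a,d=cams.capture("scene")
X=np.array(r.sense()["tcp_pos"]);p=proj("scene",X);print(p,X)
i=cams.camera_info("scene");K=np.array(i["mtx"]);R=np.array(i["R"]);t=np.ravel(i["t"])
def pt(u,v): return R.T@(np.linalg.inv(K)@[u,v,1]*d[v,u]-t)
u=int(round(p[0]))
for v in range(int(p[1])-25,int(p[1])+14,2): print(v,a[v,u],pt(u,v).round(3))
b=a.copy();b[int(round(p[1])),u]=(0,0,255)
cv2.imwrite("pics/4.png",cv2.resize(b[150:250,210:330],None,fx=6,fy=6,interpolation=cv2.INTER_NEAREST))
for q in[(240,230),(290,220),(200,250)]:print(q,pt(*q).round(3))
E
```

```text
[262.05248603 198.8306039 ] [0.52452623 0.00711422 0.07717329]
173 [21 18 19] [0.542 0.03  0.216]
175 [31 29 30] [0.545 0.033 0.211]
177 [29 51 63] [0.545 0.034 0.204]
179 [51 50 53] [0.545 0.034 0.196]
181 [45 41 45] [0.548 0.038 0.193]
183 [35 34 42] [0.555 0.047 0.195]
185 [31 37 48] [0.553 0.045 0.184]
187 [18 19 19] [0.554 0.046 0.177]
189 [18 13 10] [0.534 0.02  0.137]
191 [14  4  8] [0.534 0.019 0.127]
193 [11 14 14] [0.534 0.019 0.118]
195 [ 6 37 52] [0.532 0.016 0.106]
197 [  0  76 108] [ 0.515 -0.005  0.07 ]
199 [  0  77 109] [0.522 0.003 0.072]
201 [  0  77 112] [0.527 0.01  0.071]
203 [  0 114 164] [0.533 0.018 0.072]
205 [  0 166 230] [0.536 0.023 0.069]
207 [  0 168 233] [0.543 0.031 0.07 ]
209 [  0 167 232] [0.546 0.036 0.068]
211 [  0 166 231] [0.553 0.044 0.069]
(240, 230) [0.65  0.062 0.062]
(290, 220) [0.506 0.126 0.069]
(200, 250) [0.784 0.045 0.048]
```

View pics/4.png

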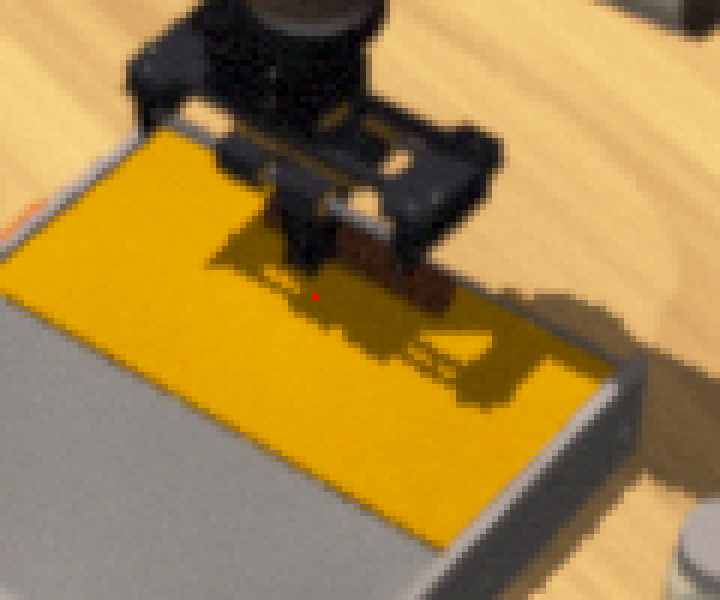

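The red dot marks the reported TCP at crop (315,297), while the visible finger ends at about (305,272). So the real tips are about 15 mm above the reported TCP and skimmed the batten. I'll go back and go about 14 mm lower.

{"op": "play_rows", "data": {
  "commands": "0 0 1 0 0 0;-0.8 -0.22 0 0 0 0;-0.8 -0.22 0 0 0 0;-0.8 -0.22 0 0 0 0;-0.5 -0.13 0 0 0 0;0 0 -0.9 0 0 0;0 0 -0.4 0 0 0;0 0 -0.15 0 0 0;0 0 0 0 0 0;0.48 0.13 0 0 0 0;0.39 0.105 0 0 0 0;0.19 0.05 0 0 0 0;0.19 0.05 0 0 0 0;0.19 0.05 0 0 0 0;0.19 0.05 0 0 0 0"
}}

```text
time_s: 7.85
tcp_pos: [0.4846, -0.0041, 0.0637]
ee_rot: [[-0.965, -0.262, -0.001], [-0.262, 0.965, -0.0], [0.001, 0.0, -1.0]]
wrist_force: [-2.5, -0.7, 1.5]
gripper_width: 0.003
gripper_force: 1.1
```

```bash
cat >> h.py <<'E'
def rear():
    b,_=cams.capture("top");h=cv2.cvtColor(b,cv2.COLOR_BGR2HSV);m=cv2.inRange(h,(18,150,40),(34,255,255));m[:110]=0
    for u in(225,240,260,285):
        ys=np.flatnonzero(m[:,u])
        if len(ys):print(u,ys.min(),cast("top",(u,ys.min()),.068)[:2].round(3))
    s=r.sense();print(s["wrist_force"],s["tcp_pos"],s["time_s"])
E
python3 -c "
from h import *
rear()"
```

```text
225 164 [0.607 0.113]
240 160 [0.621 0.062]
260 155 [ 0.638 -0.006]
285 148 [ 0.662 -0.091]
[-0.24408431 -0.86558303 -1.00017637] [ 0.48623487 -0.00363638  0.06379787] 7.9
```

The cover is moving (17 mm so far).

{"op": "play_rows", "data": {
  "commands": "0.39 0.105 0 0 0 0;0.48 0.13 0 0 0 0;0.48 0.13 0 0 0 0;0.48 0.13 0 0 0 0;0.48 0.13 0 0 0 0;0.48 0.13 0 0 0 0;0.48 0.13 0 0 0 0;0.29 0.08 0 0 0 0"
}}

```text
time_s: 8.7
tcp_pos: [0.5933, 0.0255, 0.0635]
ee_rot: [[-0.965, -0.263, 0.001], [-0.263, 0.965, 0.0], [-0.001, -0.0, -1.0]]
wrist_force: [-2.6, -0.0, 0.9]
gripper_width: 0.0
gripper_force: 1.3
```

```bash
python3 -c "
from h import *
rear()"
```

```text
225 131 [0.721 0.114]
240 127 [0.735 0.063]
260 121 [ 0.755 -0.006]
285 122 [ 0.752 -0.091]
[0.52299793 0.19580788 0.58980294] [0.59455098 0.02578322 0.06360535] 8.75
```

{"op": "play_rows", "data": {
  "commands": "0.16 0.043 0 0 0 0;0.16 0.043 0 0 0 0;0.1 0.026 0 0 0 0;0 0 0 0 0 0"
}}

```text
time_s: 9.15
tcp_pos: [0.605, 0.0286, 0.0638]
ee_rot: [[-0.965, -0.263, 0.001], [-0.263, 0.965, 0.0], [-0.001, -0.0, -1.0]]
wrist_force: [-0.7, -0.2, 0.6]
gripper_width: 0.01
gripper_force: 0.0
```

{"op": "play_rows", "data": {
  "commands": "0.08 0.02 0 0 0 0;0.06 0.015 0 0 0 0;0 0 0 0 0 0"
}}

```text
time_s: 9.45
tcp_pos: [0.6086, 0.0294, 0.0638]
ee_rot: [[-0.965, -0.263, 0.0], [-0.263, 0.965, 0.0], [-0.0, 0.0, -1.0]]
wrist_force: [-1.9, -0.2, 1.4]
gripper_width: 0.007
gripper_force: 0.7
```

{"op": "play_rows", "data": {
  "commands": "0.06 0.015 0 0 0 0;0 0 0 0 0 0"
}}

```text
time_s: 9.65
tcp_pos: [0.6104, 0.0299, 0.0638]
ee_rot: [[-0.965, -0.263, 0.0], [-0.263, 0.965, 0.0], [-0.0, 0.0, -1.0]]
wrist_force: [-2.0, -0.5, 0.5]
gripper_width: 0.004
gripper_force: 0.8
```

{"op": "play_rows", "data": {
  "commands": "0.06 0.015 0 0 0 0;0 0 0 0 0 0"
}}

```text
time_s: 9.85
tcp_pos: [0.6123, 0.0304, 0.0638]
ee_rot: [[-0.965, -0.263, 0.0], [-0.263, 0.965, 0.0], [-0.0, -0.0, -1.0]]
wrist_force: [-1.1, 1.1, 0.5]
gripper_width: 0.004
gripper_force: 0.8
```

{"op": "play_rows", "data": {
  "commands": "0.06 0.015 0 0 0 0;0 0 0 0 0 0"
}}

```text
time_s: 10.05
tcp_pos: [0.6142, 0.0309, 0.0638]
ee_rot: [[-0.965, -0.263, 0.0], [-0.263, 0.965, 0.0], [-0.0, -0.0, -1.0]]
wrist_force: [-2.0, -0.5, 0.9]
gripper_width: 0.004
gripper_force: 0.8
```

{"op": "play_rows", "data": {
  "commands": "0.06 0.015 0 0 0 0;0 0 0 0 0 0"
}}

```text
time_s: 10.25
tcp_pos: [0.616, 0.0313, 0.0638]
ee_rot: [[-0.965, -0.263, 0.0], [-0.263, 0.965, 0.0], [-0.0, -0.0, -1.0]]
wrist_force: [-1.9, -0.9, 0.6]
gripper_width: 0.003
gripper_force: 0.8
```

{"op": "play_rows", "data": {
  "commands": "0.06 0.015 0 0 0 0;0 0 0 0 0 0"
}}

```text
time_s: 10.45
tcp_pos: [0.6178, 0.0317, 0.0638]
ee_rot: [[-0.965, -0.263, 0.0], [-0.263, 0.965, 0.0], [-0.0, -0.0, -1.0]]
wrist_force: [-2.2, 0.1, 0.9]
gripper_width: 0.005
gripper_force: 0.9
```

{"op": "play_rows", "data": {
  "commands": "0.06 0.015 0 0 0 0;0 0 0 0 0 0"
}}

```text
time_s: 10.65
tcp_pos: [0.6189, 0.0317, 0.0637]
ee_rot: [[-0.965, -0.263, -0.001], [-0.263, 0.965, -0.001], [0.001, -0.0, -1.0]]
wrist_force: [-3.8, -1.0, 1.3]
gripper_width: 0.002
gripper_force: 1.8
```

```bash
python3 -c "
from h import *
rear()"
```

```text
225 123 [0.749 0.114]
240 118 [0.766 0.063]
260 113 [ 0.783 -0.006]
285 122 [ 0.752 -0.091]
[-3.07642643 -1.88800623  1.01480916] [0.61885338 0.0317769  0.06370127] 10.7
```

{"op": "play_rows", "data": {
  "commands": "0.06 0.015 0 0 0 0;0 0 0 0 0 0"
}}

```text
time_s: 10.9
tcp_pos: [0.6195, 0.0316, 0.0636]
ee_rot: [[-0.965, -0.262, -0.004], [-0.262, 0.965, -0.002], [0.004, -0.0, -1.0]]
wrist_force: [-5.4, -1.9, 4.0]
gripper_width: 0.005
gripper_force: 3.1
```

{"op": "play_rows", "data": {
  "commands": "0.06 0.015 0 0 0 0;0 0 0 0 0 0"
}}

```text
time_s: 11.1
tcp_pos: [0.6196, 0.0316, 0.0635]
ee_rot: [[-0.965, -0.262, -0.008], [-0.262, 0.965, -0.002], [0.008, -0.0, -1.0]]
wrist_force: [-8.9, -2.8, 6.3]
gripper_width: 0.009
gripper_force: 4.7
```

At the stop. I'll back off, lift, and retreat to look.

{"op": "play_rows", "data": {
  "commands": "-0.5 -0.13 0 0 0 0;0 0 1 0 0 0;0 0 1 0 0 0;-0.9 -0.3 0.5 0 0 0;-0.9 -0.3 0 0 0 0;-0.9 -0.3 0 0 0 0;-0.9 -0.3 0 0 0 0;-0.9 -0.3 0 0 0 0;-0.9 -0.3 0 0 0 0;-0.9 -0.3 0 0 0 0;-0.8 -0.3 0 0 0 0;0 0 0 0 0 0"
}}

```text
time_s: 12.3
tcp_pos: [0.3936, -0.0432, 0.1393]
ee_rot: [[-0.965, -0.262, 0.003], [-0.262, 0.965, 0.001], [-0.003, 0.001, -1.0]]
wrist_force: [0.4, -0.0, 0.4]
gripper_width: 0.005
gripper_force: 0.0
```

```bash
python3 - <<'E'
from h import *
rear()
a,d=cams.capture("scene");b,_=cams.capture("top");cv2.imwrite("pics/5a.png",a);cv2.imwrite("pics/5b.png",b)
x=cv2.resize(a[160:290,170:320],None,fx=2.6,fy=2.6);y=cv2.resize(b[100:230,180:330],None,fx=2.6,fy=2.6)
cv2.imwrite("pics/5.png",np.hstack([x,y]))
E
```

```text
225 123 [0.749 0.114]
240 118 [0.766 0.063]
260 113 [ 0.783 -0.006]
285 122 [ 0.752 -0.091]
[ 1.05387215 -0.31413699 -0.2178242 ] [ 0.39559458 -0.04275933  0.13963746] 12.35
```

View pics/5.png

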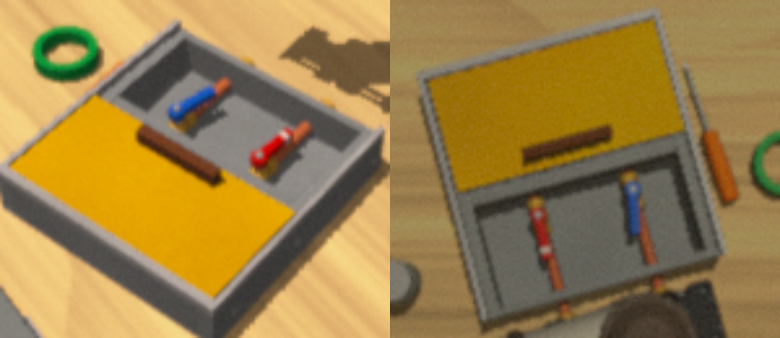

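The cover is back on the deck, and both handles are uncovered. In the right crop the red handle is on the left, running from pivot (537,203) to tip (545,262), and the blue one is at (632,200). Measuring the red handle.

```bash
python3 - <<'E'
from h import *
b=cv2.imread("pics/5b.png");h=cv2.cvtColor(b,cv2.COLOR_BGR2HSV)
def rect(m,z):
    c=max(cv2.findContours(m,0,1)[0],key=cv2.contourArea)
    P=np.array([cast("top",p,z)[:2] for p in c[:,0].astype(float)],np.float32)*1000
    return cv2.minAreaRect(P)
m=cv2.inRange(h,(20,150,60),(32,255,255));m[:,:180]=0;m[:,320:]=0;m[180:]=0;m[:100]=0
m=cv2.morphologyEx(m,cv2.MORPH_OPEN,np.ones((3,3)));m=cv2.morphologyEx(m,cv2.MORPH_CLOSE,np.ones((9,9)))
C=rect(m,.068);print("cover",C)
th=np.deg2rad(15.2);u=np.array([np.cos(th),np.sin(th)]);v=np.array([-u[1],u[0]])
o=np.array(C[0])-167*u;print("box origin",o,"red piv",o+35*u+60*v)
m=(cv2.inRange(h,(0,170,100),(6,255,255))|cv2.inRange(h,(172,170,100),(180,255,255)));m[:,:225]=0;m[:,250:]=0;m[:165]=0;m[215:]=0
m=cv2.morphologyEx(m,cv2.MORPH_CLOSE,np.ones((7,7)))
H=rect(m,.052);print("red",H);
ys,xs=np.nonzero(m);P=np.array([cast("top",(x,y),.052)[:2]*1000 for x,y in zip(xs,ys)])
w,V=np.linalg.eigh(np.cov(P.T));d=V[:,1];print("box rel pts", [( (q-o)@u,(q-o)@v) for q in (P.mean(0),)],"dir box",d@u,d@v, len(P))
q=(P-o);print("u range",(q@u).min(),(q@u).max())
E
```

```text
cover ((688.9710083007812, 51.06474304199219), (154.46505737304688, 308.236083984375), 15.413869857788086)
box origin [527.81325372   7.27915021] red piv [545.85748031  74.35676113]
red ((521.2581787109375, 67.74787902832031), (66.46005249023438, 17.391132354736328), 16.732450485229492)
box rel pts [(np.float64(13.567908007885615), np.float64(61.752680773173935))] dir box -0.999671320298139 0.025636914271721933 74
u range -23.729657623043995 42.85645803735464
```

```bash
python3 - <<'E'
from h import *
th=np.deg2rad(15.2);u=np.array([np.cos(th),np.sin(th)]);v=np.array([-u[1],u[0]])
p=np.array([545.9,74.4]);W=[]
def c(t,g=0):
    d=-np.cos(t)*u+np.sin(t)*v;n=np.sin(t)*u+np.cos(t)*v
    return p+42*d-(7+9.5*np.sin(t)+15*np.cos(t)-g)*n
W=[c(0,-12),c(0,0)]+[c(t,0) for t in np.linspace(0,np.pi/2,13)[1:]]+[c(np.pi/2,4)]
prev=np.array(r.sense()["tcp_pos"][:2])*1000
for w in W: print(w.round(1),((w-prev)/30).round(3));prev=w
print(r.sense()["tcp_pos"])
E
```

```text
[514.3  30.6] [3.916 2.432]
[511.1  42.2] [-0.105  0.386]
[507.4  45.9] [-0.125  0.124]
[504.   50.3] [-0.113  0.148]
[501.1  55.4] [-0.095  0.171]
[499.   61.2] [-0.072  0.192]
[497.7  67.5] [-0.043  0.21 ]
[497.4  74.2] [-0.01   0.222]
[498.1  81. ] [0.026 0.229]
[500.1  87.9] [0.065 0.228]
[503.2  94.5] [0.104 0.22 ]
[507.4 100.6] [0.142 0.205]
[512.7 106.1] [0.177 0.182]
[519.  110.6] [0.208 0.152]
[522.8 111.7] [0.129 0.035]
[ 0.39680105 -0.0423822   0.13955596]
```

{"op": "play_rows", "data": {
  "commands": "0.78 0.49 0 0 0 0;0.78 0.49 0 0 0 0;0.78 0.49 0 0 0 0;0.78 0.49 0 0 0 0;0.78 0.49 0 0 0 0;0 0 -0.9 0 0 0;0 0 -0.9 0 0 0;0 0 0 0 0 0"
}}

```text
time_s: 13.25
tcp_pos: [0.5105, 0.0305, 0.081]
ee_rot: [[-0.965, -0.262, -0.007], [-0.262, 0.965, -0.002], [0.007, -0.0, -1.0]]
wrist_force: [-0.8, -0.6, -0.6]
gripper_width: 0.007
gripper_force: 0.0
```

```bash
python3 - <<'E'
from h import *
a,d=cams.capture("scene")
X=np.array(r.sense()["tcp_pos"]);p=proj("scene",X);print(p,X)
for dz in(.01,.015,.02):print(dz,proj("scene",X+[0,0,dz]))
b=a.copy();b[int(round(p[1])),int(round(p[0]))]=(0,255,0)
cv2.imwrite("pics/6.png",cv2.resize(b[140:240,210:320],None,fx=6,fy=6,interpolation=cv2.INTER_NEAREST))
E
```

```text
[269.64930058 200.01393477] [0.51191934 0.03065185 0.08319476]
0.01 [269.6886652  197.80371144]
0.015 [269.70848526 196.6908657 ]
0.02 [269.728398   195.57281568]
```

View pics/6.png

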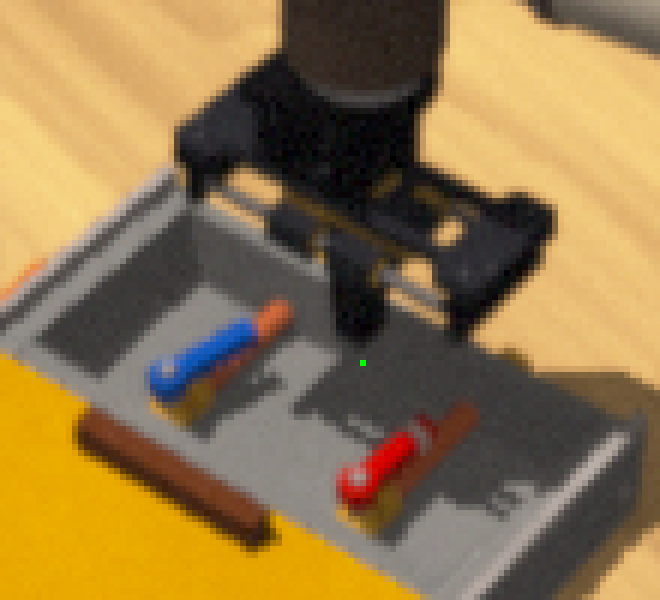

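The real fingertip is at crop (360,343) and the reported TCP is the green dot at (363,363), so the tips are again about 13–15 mm higher. The finger is clear of the red handle on its trailing side. I'll descend to a reported 0.026.

{"op": "play_rows", "data": {
  "commands": "0.06 0 -0.65 0 0 0;0 0 -0.65 0 0 0;0 0 -0.6 0 0 0;0 0 0 0 0 0;0 0 0 0 0 0"
}}

```text
time_s: 13.8
tcp_pos: [0.5153, 0.031, 0.0291]
ee_rot: [[-0.965, -0.263, 0.003], [-0.263, 0.965, 0.0], [-0.003, -0.0, -1.0]]
wrist_force: [0.0, -0.3, 0.3]
gripper_width: 0.007
gripper_force: 0.0
```

{"op": "play_rows", "data": {
  "commands": "-0.07 0.2 -0.1 0 0 0;-0.07 0.2 0 0 0 0;-0.125 0.125 0 0 0 0;-0.115 0.15 0 0 0 0;-0.095 0.17 0 0 0 0;-0.07 0.19 0 0 0 0;0 0 0 0 0 0"
}}

```text
time_s: 14.5
tcp_pos: [0.497, 0.0621, 0.0249]
ee_rot: [[-0.965, -0.263, -0.0], [-0.263, 0.965, -0.0], [0.0, -0.0, -1.0]]
wrist_force: [0.8, -2.4, 1.2]
gripper_width: 0.01
gripper_force: 0.7
```

```bash
python3 - <<'E'
from h import *
a,d=cams.capture("scene")
cv2.imwrite("pics/7.png",cv2.resize(a[140:240,210:320],None,fx=6,fy=6))
print(r.sense()["tcp_pos"],r.sense()["wrist_force"])
E
```

```text
[0.49685889 0.06196951 0.02475663] [ 0.25966001 -1.40153819 -0.14864388]
```

View pics/7.png

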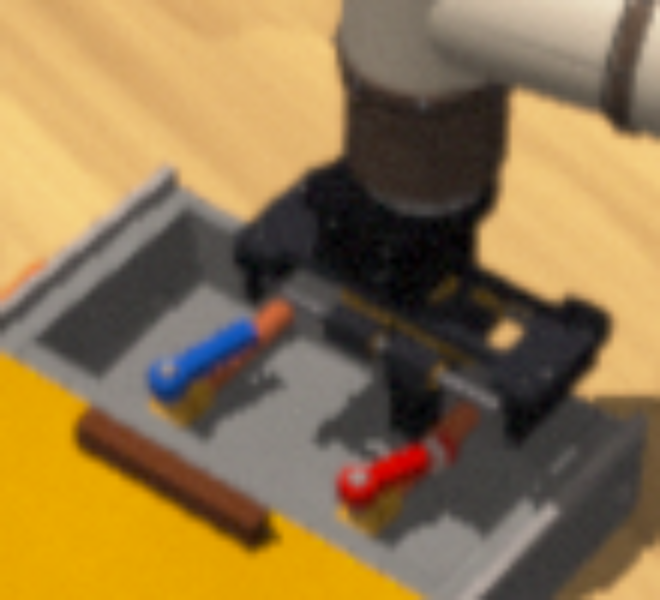

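The red handle has begun to turn with the finger against it at crop (420,430), and the blue one is untouched. Continuing the arc.

{"op": "play_rows", "data": {
  "commands": "0 0.2 0 0 0 0;0 0.22 0 0 0 0;0.03 0.23 0 0 0 0;0.065 0.23 0 0 0 0;0.105 0.22 0 0 0 0;0.14 0.205 0 0 0 0;0 0 0 0 0 0"
}}

```text
time_s: 15.25
tcp_pos: [0.5077, 0.1019, 0.0243]
ee_rot: [[-0.965, -0.263, -0.0], [-0.263, 0.965, 0.0], [0.0, 0.0, -1.0]]
wrist_force: [-0.4, -0.8, -0.5]
gripper_width: 0.006
gripper_force: 0.7
```

{"op": "play_rows", "data": {
  "commands": "0.175 0.18 0 0 0 0;0.2 0.14 0 0 0 0;0 0 0 0 0 0"
}}

```text
time_s: 15.55
tcp_pos: [0.5183, 0.1104, 0.0244]
ee_rot: [[-0.965, -0.262, -0.002], [-0.262, 0.965, -0.001], [0.003, -0.0, -1.0]]
wrist_force: [-3.5, -2.5, 0.4]
gripper_width: 0.002
gripper_force: 2.1
```

```bash
python3 - <<'E'
from h import *
a,d=cams.capture("scene")
cv2.imwrite("pics/8.png",cv2.resize(a[140:240,210:320],None,fx=6,fy=6))
print(r.sense()["tcp_pos"],r.sense()["wrist_force"])
E
```

```text
[0.51830123 0.11037313 0.02438113] [-3.27664689 -3.39878269  0.4413326 ]
```

View pics/8.png

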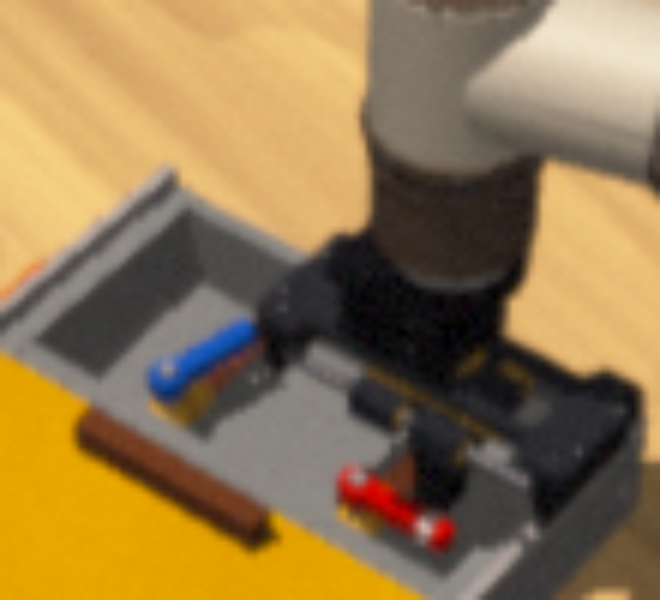

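The handle now runs crosswise, from crop (355,482) to (435,530), and is almost at its stop. I'll push in small steps until the force rises.

{"op": "play_rows", "data": {
  "commands": "0.07 0.02 0 0 0 0;0 0 0 0 0 0"
}}

```text
time_s: 15.8
tcp_pos: [0.5184, 0.1103, 0.0243]
ee_rot: [[-0.965, -0.262, -0.005], [-0.262, 0.965, -0.002], [0.005, -0.0, -1.0]]
wrist_force: [-7.5, -2.8, 3.4]
gripper_width: 0.007
gripper_force: 3.9
```

{"op": "play_rows", "data": {
  "commands": "0.07 0.02 0 0 0 0;0 0 0 0 0 0"
}}

```text
time_s: 16.0
tcp_pos: [0.5185, 0.1103, 0.0242]
ee_rot: [[-0.965, -0.261, -0.009], [-0.261, 0.965, -0.003], [0.009, -0.0, -1.0]]
wrist_force: [-11.9, -1.3, 6.4]
gripper_width: 0.007
gripper_force: 5.9
```

{"op": "play_rows", "data": {
  "commands": "-0.5 -0.13 0 0 0 0;0 0 0 0 0 0;0 0 1 0 0 0;0 0 1 0 0 0;0 0 1 0 0 0;0 0 1 0 0 0;-0.9 -0.5 0 0 0 0;-0.9 -0.6 0 0 0 0;-0.9 -0.9 0 0 0 0;-0.5 -0.9 0 0 0 0;0 -0.9 0 0 0 0;0 -0.9 0 0 0 0;0 -0.9 0 0 0 0;0 0 0 0 0 0;0 0 0 0 0 0"
}}

```text
time_s: 17.5
tcp_pos: [0.4139, -0.0602, 0.1456]
ee_rot: [[-0.965, -0.262, 0.004], [-0.262, 0.965, 0.001], [-0.004, -0.0, -1.0]]
wrist_force: [-0.5, -0.8, -0.4]
gripper_width: 0.003
gripper_force: 0.0
```

```bash
python3 - <<'E'
from h import *
rear()
b,_=cams.capture("top");h=cv2.cvtColor(b,cv2.COLOR_BGR2HSV);o=cv2.cvtColor(cv2.imread("pics/5b.png"),cv2.COLOR_BGR2HSV)
for n,lo,hi,z in(("red",(0,150,80),(7,255,255),.052),("blue",(105,120,60),(125,255,255),.052),("cover",(20,150,60),(32,255,255),.068)):
  for k,im in(("before",o),("now",h)):
    m=cv2.inRange(im,lo,hi)
    if n=="red":m|=cv2.inRange(im,(172,150,80),(180,255,255))
    q=np.zeros_like(m);q[105:208 if n!="cover" else 176,190:300]=255;m&=q
    m=cv2.morphologyEx(m,cv2.MORPH_CLOSE,np.ones((7,7)))
    c=max(cv2.findContours(m,0,1)[0],key=cv2.contourArea)
    print(n,k,cv2.minAreaRect(np.array([cast("top",p,z)[:2] for p in c[:,0].astype(float)],np.float32)*1000))
E
```

```text
225 123 [0.749 0.114]
240 118 [0.766 0.063]
260 113 [ 0.783 -0.006]
285 122 [ 0.752 -0.091]
[-0.61140429  0.61058255  0.59566811] [ 0.41353875 -0.05979515  0.14538979] 17.55
red before ((521.2091064453125, 70.49090576171875), (67.3179931640625, 18.729703903198242), 10.634800910949707)
red now ((540.5525512695312, 99.046875), (18.23042869567871, 67.80477142333984), 11.25070571899414)
blue before ((550.761962890625, -50.20979309082031), (55.67203903198242, 10.993694305419922), 3.8244900703430176)
blue now ((552.3698120117188, -50.1021842956543), (13.742974281311035, 58.5936279296875), 89.71951293945312)
cover before ((688.92724609375, 51.005218505859375), (154.67745971679688, 308.3825988769531), 15.507041931152344)
cover now ((689.1363525390625, 50.93922424316406), (154.81427001953125, 307.83740234375), 15.38692855834961)
```

```bash
python3 -c "
from station import r
print(r.finish_job())"
```

```text
the job is handed in; nothing more can be done
None
```

The cover is fully back against its rear stop, the red handle is shut crosswise against its stop, and the job was handed in at about 17.6 s. The arm didn't go near the blue handle or the loose items. On the first two tries the fingers skimmed over the batten without moving the cover, because the real fingertips sat about 15 mm above the reported position.

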